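# Seat the raised microplate and start the shaker

### The job

One of the four microplates on the shaker is riding high in its nest: with closed fingertips press it gently down until it is fully home, level with the other three. Then press the square start key on the shaker's front panel all the way in and let it come back out. Do not touch the other three plates, do not press the round keys, grasp or lift nothing, leave everything else on the bench where it is, and finish with the arm clear of everything.

Things in the scene. Friction and masses are not known exactly. Their poses are not given: they have to be found in the camera images.
- shaker: White four-place microplate shaker, fixed, 315 (x) by 400 mm (y), deck 115 mm high. Origin on the bench under its middle; x to its back, y to its left seen from the robot. The front panel slopes 16 degrees down towards -x, with a display and a row of four grey keys. Four black nests on the deck centred at x = -28, 77 and y = -74, 74 mm, rims 124 mm high. Place and yaw (to 12 degrees) vary
- raised_plate: The plate that rides 13 to 16 mm high, in any one nest: clear-lidded 24-well plate, 85.5 (x) by 127.8 (y) by 18 mm, like the other three, axes as the shaker's. Origin: centre of its underside. Guided straight down; needs a press of about 3 N to move, stays where it is left, stops firmly when home; more than 40 N would crack it
- raised_plate_top (a point): Centre of the flat top of the raised plate's lid, 18 mm above its underside; 137 mm above the bench when the plate is home, 150 to 153 mm at the start. Pressing anywhere near it will do
- start_key (a joint): The start key, the only square one (24 by 24 mm), third from the left in the row of four seen from the robot. Value: how far it is pressed, 0 (out) to 0.005 m (fully in), along the normal of the sloping panel. It springs back; needs about 1.5 N to start moving and 5 N to be fully in
- start_key_top (a point): Centre of the square start key's top face, 9 mm out from the panel when not pressed; in the shaker's frame at about x = -122, y = -55, z = 114 mm. Its own z axis is the panel normal (leaning 16 degrees to the shaker's -x). It can be pressed straight down
- key_a (a joint): Round grey key, 18 mm across, first from the left, 100 mm from the start key. 0 out, 0.005 m pressed. Not to be pressed
- key_b (a joint): Round grey key, second from the left, 50 mm left of the start key. Not to be pressed
- key_c (a joint): Round grey key, fourth from the left, 50 mm right of the start key. Not to be pressed
- plate_a: One of the three microplates already home in their nests (loose, 85.5 by 127.8 by 18 mm, lid top 137 mm above the bench). Origin: centre of its underside. Not to be touched
- plate_b: One of the three microplates already home in their nests (loose, 85.5 by 127.8 by 18 mm, lid top 137 mm above the bench). Origin: centre of its underside. Not to be touched
- plate_c: One of the three microplates already home in their nests (loose, 85.5 by 127.8 by 18 mm, lid top 137 mm above the bench). Origin: centre of its underside. Not to be touched
- bottle: Amber reagent bottle, 60 mm across, 130 mm high, standing on the bench left of the shaker. Origin: centre of its underside. Leave alone
- beaker: Small glass beaker, 60 mm across, 70 mm high, on the bench right of the shaker. Origin: centre of its underside. Leave alone
- tip_box: Pipette tip box with clear lid, 122 by 82 mm, 74 mm high, on the bench right of the shaker. Origin: centre of its underside. Leave alone
- timer: White bench timer lying flat, 60 by 65 mm, 19 mm high, on the bench left of the shaker. Origin: centre of its underside. Leave alone
- jar: White screw-cap jar, 44 mm across, 60 mm high, on the bench right of the shaker. Origin: centre of its underside. Leave alone

How it is judged:
By the outcome, as a careful person would: the job done as asked, in the order asked, and still so for the second after the job is handed in, with the robot touching nothing.
It also fails if it takes over 48 s, if anything falls off the work surface, if the arm or the gripper's body presses on something with over 40 N, if the wrist force passes 120 N, or if a joint passes its speed limit or range.

### The arm

A 6-joint arm with a two-finger parallel gripper is mounted at the origin on the work surface. World frame = base frame: x ahead of the robot, y to its left, z up, the work surface at z = 0. Lengths are in m, angles in degrees, forces in N, time in s.
With the tool pointing down it reaches from about 0.25 to 0.725 m from the base axis. Payload 9.7 kg.
Tool frame: the origin (TCP) lies midway between the tips of the shut fingers; the grasp point (between the pads) lies 19 mm behind it; z points along the fingers, y is the line along which they close (so a half turn about z gives the same grasp; the last joint's range is limited). The gripper opens to 85 mm and grips with 20 to 120 N. Pads are 22 mm wide; open, the fingers measure 114 mm over their backs; the gripper's body (76 mm by 85 mm) begins 54 mm behind the grasp point. The pads swing forward as they close: fully open they stand 13 mm farther back than shut.
Start: joints at [-64.4, 4.979, 10.078, 95.1, 0, 90], TCP at [0.238, -0.496, 0.231] pointing down, gripper open.
Joint ranges: [-179.16, 179.16], [-48.56, 103.87], [-65.8, 70.77], [-126.05, 130.52], [-82.76, 87.17], [-180, 180]. Speed limits (degrees/s): [127.2, 127.2, 147.25, 180, 180, 180].

### API

Orientations are given as [roll, pitch, yaw] about the fixed x, y, z axes, in that order (R = Rz(yaw) Ry(pitch) Rx(roll)).
In Python, from workcell import bot gives the robot as it stands.
- The arm moves only by the shell command python3 -m crank 'ROWS' [FORCE]. ROWS is JSON, a list of rows, each an object with "gripper": the finger opening in mm, from 0 to 85.4; "travel": the shift along the tool's x, y, z in mm, a list of three; "twist": the turn, a rotation vector about the tool's x, y, z in rad, a list of three. In form: [{"gripper": gripper, "travel": [tx, ty, tz], "twist": [rx, ry, rz]}, ...]. A call has 1 to 12 rows; each row shifts and turns the commanded pose from where the row before left it, along the tool's axes as they then stand; what a row does not reach is not made up. A row lasts 1/8 s, in which the tool goes at most 62.5 mm and 10.7 degrees, less where a joint would pass 70% of its speed; a pose out of reach is approached as far as the arm can. A call is refused whole if a number of a shift passes 62.5 or a number of a turn 0.188, either way. A call with a gripper value outside its range is refused whole. The fingers move at their own pace and stop on an object; FORCE is the grip in N (left out, the last holds). Time passes only in rows, so rows that do not move let the fingers close. It gives the time, the measured TCP pose, the force, the opening and the grip force at its end, in the units of the state.
- bot.get_obs(): the state, without advancing time (a new reading comes with each control period).
- bot.camera(name): name is "scene" or "top" or "wrist"; returns the picture (400x640x3 uint8, red, green, blue); there is no depth.
- bot.calibration(name): a dict with "vfov" (degrees; the focal length in pixels is half the picture's height over the tangent of half this angle, whatever the lens; pixels are square), "cx", "cy" (the principal point, pixels), "camera_from_world" (4x4, takes a point from world to camera coordinates). Camera axes: x right, y down, z forward; pixel columns grow to the right and rows downward; lengths in m; the calibration is good to about 2 mm. A picture is of the moment at which its call begins: read the wrist's pose just before it. calibration takes no time and is no camera call; for the wrist camera it gives the pose at the moment of the call.
- bot.job_done(): hands the job in; it is judged then, once.
The state is a dict: "time": time; "q": joint angles; "qd": joint speeds; "joint_efforts": joint torques, N m; "ee_pos": TCP position; "tcp_rot": TCP orientation; "wrist_force": force on the tool from outside, world axes, zero at the start; "torque": the same for the moment, N m; "opening": finger opening in m; "grasp_force": force on a finger pad.
Only numpy, scipy, OpenCV 4.12 (cv2) and the standard library are available. Lean on these libraries where they do the work, as an engineer would, in place of code of your own. Each camera call takes 0.05 s, during which the arm holds its last target. There are 200 camera calls.

## Working session

There is one attempt and no reset: what is moved stays moved. The work goes in short steps, Python scripts to look and compute and a shell command to move; the robot and the scene stay as the last step left them, time stands still between calls to the robot, and variables do not carry over. Pictures are saved under pics/ and viewed, at most 10 in all, crops included, and the job is handed in when it is done.

```bash
mkdir -p pics; python3 - <<'E'
from workcell import bot
import cv2
o=bot.get_obs();print(o['time'],o['ee_pos'],o['tcp_rot'],o['wrist_force'])
for n in('top','scene'):
    cv2.imwrite(f'pics/{n}0.png',bot.camera(n)[:,:,::-1]);c=bot.calibration(n);print(n,c)
E
```

```text
0.0 [ 0.23754632 -0.49579939  0.23057125] [-1.79922113e+02  5.67994748e-04  2.56016690e+01] [-1.04199951 -0.44445353  0.38320773]
top {'vfov': 50.89497082331844, 'cx': 323.8062688789437, 'cy': 198.9749926334831, 'camera_from_world': array([[-0.01077829, -0.99982522, -0.01527621, -0.01211625],
       [-0.99247891,  0.0125596 , -0.12176976,  0.51631604],
       [ 0.12194034,  0.01384884, -0.99244081,  1.18484054],
       [ 0.        ,  0.        ,  0.        ,  1.        ]])}
scene {'vfov': 57.48368278471657, 'cx': 323.4772914044661, 'cy': 200.72080653193652, 'camera_from_world': array([[ 0.15830659,  0.98724531,  0.01690307, -0.05113427],
       [ 0.57571754, -0.0783825 , -0.81388298, -0.21554591],
       [-0.80217725,  0.13857443, -0.58078291,  1.7013405 ],
       [ 0.        ,  0.        ,  0.        ,  1.        ]])}
```

View pics/top0.png

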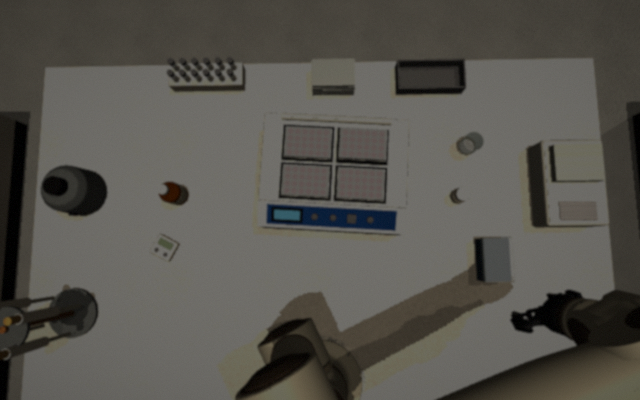

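View pics/scene0.png

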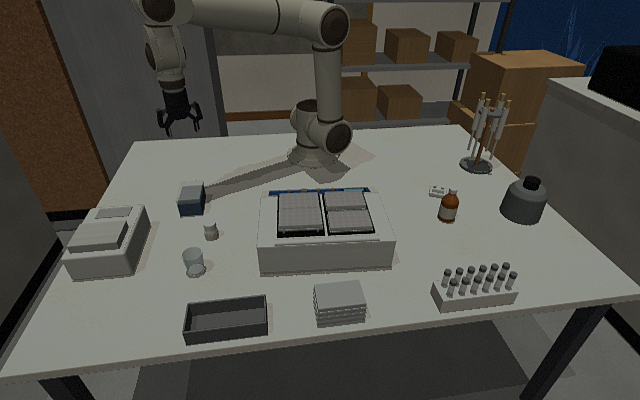

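The top view shows the shaker centred near (335,172), with the blue panel along row 217 and the square key near (352,219). The scene view looks at it from behind. I'll enlarge both crops to find the raised plate.

```bash
python3 - <<'E'
import cv2,numpy as np
a=cv2.imread('pics/top0.png')[105:243,250:418];b=cv2.imread('pics/scene0.png')[180:280,250:400]
f=lambda i,k:cv2.convertScaleAbs(cv2.resize(i,None,fx=k,fy=k,interpolation=cv2.INTER_CUBIC),alpha=1.8)
cv2.imwrite('pics/topc.png',f(a,4));cv2.imwrite('pics/scenec.png',f(b,5))
E
```

```text
(no output)
```

View pics/topc.png

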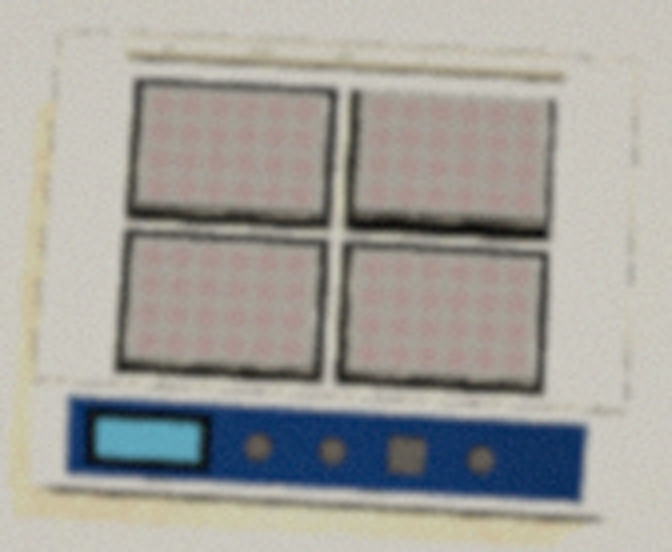

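View pics/scenec.png

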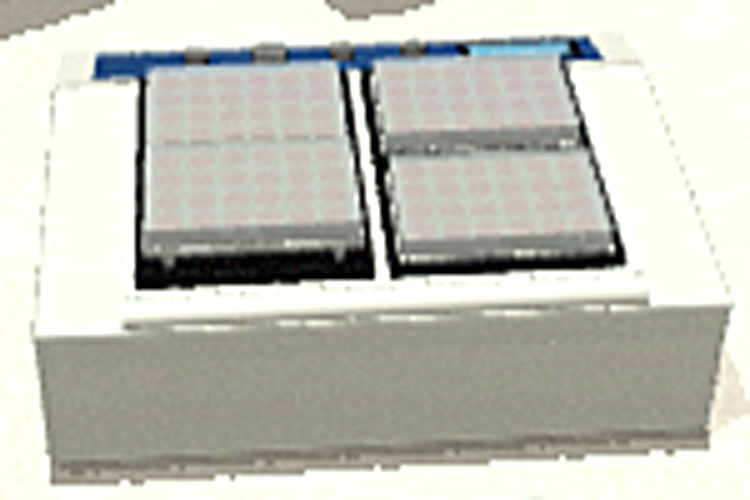

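The raised plate is the back-right one (shaker x=77, y=-74): its side and the dark gap below it show in both views. Next I'll fit the shaker pose from the keys and lid corners.

```bash
cat > fit.py <<'E'
from workcell import bot
import numpy as np
from scipy.optimize import least_squares
def proj(n,P,c=None):
    c=c or bot.calibration(n);T=c['camera_from_world'];p=P@T[:3,:3].T+T[:3,3]
    f=200/np.tan(np.radians(c['vfov']/2));return p[:,:2]/p[:,2:]*f+[c['cx'],c['cy']]
def world(s,L):
    a=np.radians(s[2]);return np.c_[s[0]+L[:,0]*np.cos(a)-L[:,1]*np.sin(a),s[1]+L[:,0]*np.sin(a)+L[:,1]*np.cos(a),L[:,2]]
E
python3 - <<'E'
from fit import *
k=[[-.122,y,.114] for y in(.045,-.005,-.055,-.105)]
pl=lambda x,y:[[x+.04275,y+.0639,.137],[x+.04275,y-.0639,.137],[x-.04275,y-.0639,.137],[x-.04275,y+.0639,.137]]
L=np.array(k+pl(-.028,.074)+pl(-.028,-.074)+pl(.077,.074))
U=np.array([(258,447),(332,451),(407,455),(481,460),(131,237),(322,243),(317,372),(122,365),(347,246),(544,254),(539,380),(341,375),(143,84),(331,92),(327,217),(134,207)])/4+[249.6,104.6]
Ls=np.array(k+pl(.077,.074)[:2]);Us=np.array([(413,46),(341,49),(269,50),(197,54),(615,238),(400,243)])/5+[249.6,179.6]
ct=bot.calibration('top');cs=bot.calibration('scene')
rt=lambda s:proj('top',world(s,L),ct)-U
rs=lambda s:proj('scene',world(s,Ls),cs)-Us
for nm,f in(('top',rt),('scene',rs),('both',lambda s:np.r_[rt(s),rs(s)])):
    r=least_squares(lambda s:f(s).ravel(),[.5,-.05,0]);s=r.x
    print(nm,s.round(4));print(r.fun.reshape(-1,2).round(1).tolist())
print(world(s,np.array([[.077,-.074,.15],[-.122,-.055,.114]])).round(4))
E
```

```text
top [ 0.577  -0.0461 -3.6446]
[[0.2, 0.5], [0.4, 0.4], [0.3, 0.4], [0.5, 0.1], [-0.2, -0.5], [-0.2, 0.4], [-0.6, -0.1], [-0.0, -0.8], [1.2, -0.0], [-0.1, 0.3], [0.0, 0.7], [1.1, -0.5], [-0.7, -0.3], [-0.4, -0.1], [-1.0, -0.3], [-0.5, -0.1]]
scene [ 0.5823 -0.0475 -4.2078]
[[0.1, -0.1], [0.1, -0.2], [-0.0, 0.0], [-0.2, -0.3], [0.3, -0.2], [-0.3, 0.6]]
both [ 0.5774 -0.0462 -3.7607]
[[0.2, 0.3], [0.3, 0.3], [0.2, 0.3], [0.4, 0.0], [-0.1, -0.7], [-0.1, 0.2], [-0.6, -0.3], [-0.0, -1.1], [1.2, -0.2], [-0.0, 0.3], [0.0, 0.7], [1.1, -0.6], [-0.5, -0.6], [-0.3, -0.3], [-1.0, -0.5], [-0.4, -0.4], [-0.1, -1.0], [-0.0, -1.0], [-0.1, -0.7], [-0.2, -0.9], [0.6, -1.6], [0.1, -0.5]]
[[ 0.6494 -0.1251  0.15  ]
 [ 0.4521 -0.0931  0.114 ]]
```

```bash
python3 -m crank '[{"gripper":0,"travel":[0,0,0],"twist":[0,0,0.171]},{"gripper":0,"travel":[0,0,0],"twist":[0,0,0.171]},{"gripper":0,"travel":[0,0,0],"twist":[0,0,0.171]},{"gripper":0,"travel":[43,-44,0],"twist":[0,0,0]},{"gripper":0,"travel":[43,-44,0],"twist":[0,0,0]},{"gripper":0,"travel":[43,-44,0],"twist":[0,0,0]},{"gripper":0,"travel":[43,-44,0],"twist":[0,0,0]},{"gripper":0,"travel":[43,-44,0],"twist":[0,0,0]},{"gripper":0,"travel":[43,-44,0],"twist":[0,0,0]},{"gripper":0,"travel":[43,-44,0],"twist":[0,0,0]},{"gripper":0,"travel":[43,-44,0],"twist":[0,0,0]},{"gripper":0,"travel":[43,-44,0],"twist":[0,0,0]}]'
cat > tool.py <<'E'
from workcell import bot
import sys,numpy as np
from scipy.spatial.transform import Rotation as R
o=bot.get_obs();t=np.array(eval(sys.argv[1]))
print('mm',(1000*R.from_euler('xyz',o['tcp_rot'],degrees=True).inv().apply(t-o['ee_pos'])).round(1),'pos',o['ee_pos'].round(4),o['tcp_rot'].round(1),'F',o['wrist_force'].round(1),'t',o['time'],'open',o['opening'])
E
python3 tool.py '[.649,-.125,.170]'
```

```text
time: 1.6
ee_pos: [0.6512, -0.1249, 0.2309]
tcp_rot: [180.0, 0.0, -3.8]
wrist_force: [0.6, -1.5, 1.1]
opening: 0.0002
grasp_force: 0.0
mm [-2.2  0.3 60.9] pos [ 0.6512 -0.1249  0.2309] [180.    0.   -3.8] F [ 0.6 -1.5  1.1] t 1.6 open 0.00023886562785216828
```

```bash
python3 -m crank '[{"gripper":0,"travel":[-2,0,30],"twist":[0,0,0]},{"gripper":0,"travel":[0,0,25],"twist":[0,0,0]},{"gripper":0,"travel":[0,0,10],"twist":[0,0,0]},{"gripper":0,"travel":[0,0,0],"twist":[0,0,0]}]'
python3 - <<'E'
from workcell import bot
import cv2,numpy as np
a=bot.camera('wrist')[:,:,::-1];b=cv2.resize(bot.camera('scene')[150:270,230:420,::-1],(640,404),interpolation=cv2.INTER_CUBIC)
cv2.imwrite('pics/w1.png',cv2.resize(cv2.convertScaleAbs(np.vstack([a,b]),alpha=1.6),(477,600)))
E
```

```text
time: 2.1
ee_pos: [0.6476, -0.1264, 0.166]
tcp_rot: [-180.0, 0.1, -3.8]
wrist_force: [-0.0, 0.2, 0.5]
opening: -0.0004
grasp_force: 0.0
```

View pics/w1.png

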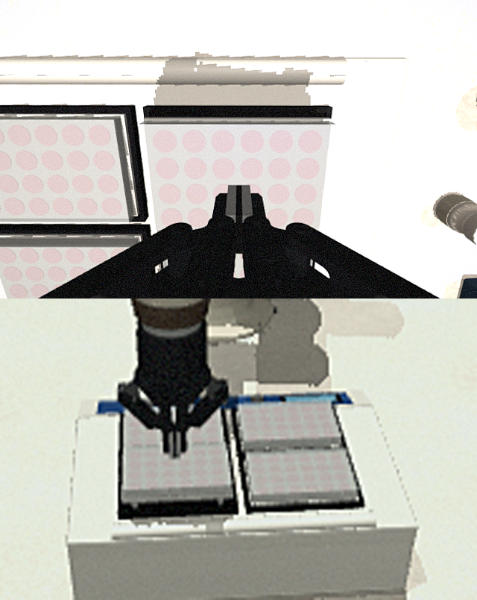

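The wrist and scene views confirm the closed tips (238,205) are centred over the raised back-right plate. I'll press down gently.

```bash
python3 -m crank '[{"gripper":0,"travel":[0,0,6],"twist":[0,0,0]},{"gripper":0,"travel":[0,0,4],"twist":[0,0,0]},{"gripper":0,"travel":[0,0,3],"twist":[0,0,0]},{"gripper":0,"travel":[0,0,2],"twist":[0,0,0]},{"gripper":0,"travel":[0,0,2],"twist":[0,0,0]},{"gripper":0,"travel":[0,0,2],"twist":[0,0,0]},{"gripper":0,"travel":[0,0,2],"twist":[0,0,0]},{"gripper":0,"travel":[0,0,2],"twist":[0,0,0]},{"gripper":0,"travel":[0,0,2],"twist":[0,0,0]}]'
```

```text
time: 3.32
ee_pos: [0.648, -0.1264, 0.1412]
tcp_rot: [180.0, 0.0, -3.8]
wrist_force: [-1.9, -0.2, 3.2]
opening: 0.0002
grasp_force: 1.7
```

```bash
python3 -m crank '[{"gripper":0,"travel":[0,0,1.5],"twist":[0,0,0]},{"gripper":0,"travel":[0,0,1],"twist":[0,0,0]},{"gripper":0,"travel":[0,0,0.5],"twist":[0,0,0]},{"gripper":0,"travel":[0,0,0],"twist":[0,0,0]}]'; python3 -m crank '[{"gripper":0,"travel":[0,0,0.5],"twist":[0,0,0]},{"gripper":0,"travel":[0,0,0],"twist":[0,0,0]}]'; python3 -m crank '[{"gripper":0,"travel":[0,0,0.5],"twist":[0,0,0]},{"gripper":0,"travel":[0,0,0],"twist":[0,0,0]}]'
```

```text
time: 3.82
ee_pos: [0.648, -0.1264, 0.1382]
tcp_rot: [-180.0, 0.0, -3.8]
wrist_force: [-1.0, -0.7, 2.4]
opening: -0.0001
grasp_force: 1.0
time: 4.08
ee_pos: [0.648, -0.1263, 0.1378]
tcp_rot: [-180.0, -0.0, -3.8]
wrist_force: [-2.8, -0.0, 2.3]
opening: 0.0
grasp_force: 1.3
time: 4.32
ee_pos: [0.648, -0.1263, 0.1372]
tcp_rot: [180.0, 0.0, -3.8]
wrist_force: [-2.4, -0.7, 3.1]
opening: -0.0001
grasp_force: 1.3
```

```bash
for i in 1; do python3 -m crank '[{"gripper":0,"travel":[0,0,0.4],"twist":[0,0,0]},{"gripper":0,"travel":[0,0,0],"twist":[0,0,0]}]'; python3 -m crank '[{"gripper":0,"travel":[0,0,0.3],"twist":[0,0,0]},{"gripper":0,"travel":[0,0,0],"twist":[0,0,0]}]'; done
```

```text
time: 4.58
ee_pos: [0.648, -0.1264, 0.1371]
tcp_rot: [180.0, -0.0, -3.8]
wrist_force: [-3.0, 0.7, 5.5]
opening: -0.0004
grasp_force: 2.3
time: 4.82
ee_pos: [0.648, -0.1264, 0.1371]
tcp_rot: [180.0, -0.0, -3.8]
wrist_force: [-2.7, -0.2, 6.2]
opening: 0.0003
grasp_force: 3.2
```

```bash
python3 -m crank '[{"gripper":0,"travel":[0,0,0.5],"twist":[0,0,0]},{"gripper":0,"travel":[0,0,0],"twist":[0,0,0]}]'; python3 -m crank '[{"gripper":0,"travel":[0,0,0.5],"twist":[0,0,0]},{"gripper":0,"travel":[0,0,0],"twist":[0,0,0]}]'
```

```text
time: 5.08
ee_pos: [0.648, -0.1264, 0.1371]
tcp_rot: [180.0, -0.1, -3.8]
wrist_force: [-4.3, -0.4, 7.8]
opening: -0.0
grasp_force: 4.4
time: 5.32
ee_pos: [0.648, -0.1264, 0.137]
tcp_rot: [180.0, -0.1, -3.8]
wrist_force: [-5.7, 0.4, 11.6]
opening: -0.0001
grasp_force: 5.7
```

Plate is home: z holds at 0.137 while the force rises to 11.6 N. Next, lift and go to the key.

```bash
python3 -m crank '[{"gripper":0,"travel":[0,0,-20],"twist":[0,0,0]},{"gripper":0,"travel":[0,0,-40],"twist":[0,0,0]},{"gripper":0,"travel":[-40,-4,0],"twist":[0,0,0]},{"gripper":0,"travel":[-50,-5,0],"twist":[0,0,0]},{"gripper":0,"travel":[-50,-5,0],"twist":[0,0,0]},{"gripper":0,"travel":[-40,-4,0],"twist":[0,0,0]},{"gripper":0,"travel":[-15,-2,10],"twist":[0,0,0]},{"gripper":0,"travel":[0,0,25],"twist":[0,0,0]},{"gripper":0,"travel":[0,0,20],"twist":[0,0,0]},{"gripper":0,"travel":[0,0,0],"twist":[0,0,0]}]'
python3 tool.py '[.452,-.093,.125]'
python3 - <<'E'
from workcell import bot
import cv2,numpy as np
a=bot.camera('wrist')[:,:,::-1];b=cv2.resize(bot.camera('scene')[150:270,230:420,::-1],(640,404),interpolation=cv2.INTER_CUBIC)
cv2.imwrite('pics/w2.png',cv2.resize(cv2.convertScaleAbs(np.vstack([a,b]),alpha=1.6),(477,600)))
E
```

```text
time: 6.58
ee_pos: [0.4541, -0.0932, 0.1392]
tcp_rot: [-180.0, 0.1, -3.8]
wrist_force: [-0.3, 0.3, -0.1]
opening: -0.0
grasp_force: 0.0
mm [-2.  -0.1 14.2] pos [ 0.4541 -0.0932  0.1392] [-1.8e+02  1.0e-01 -3.8e+00] F [-0.3  0.3 -0.1] t 6.575 open -1.661650431904262e-05
```

View pics/w2.png

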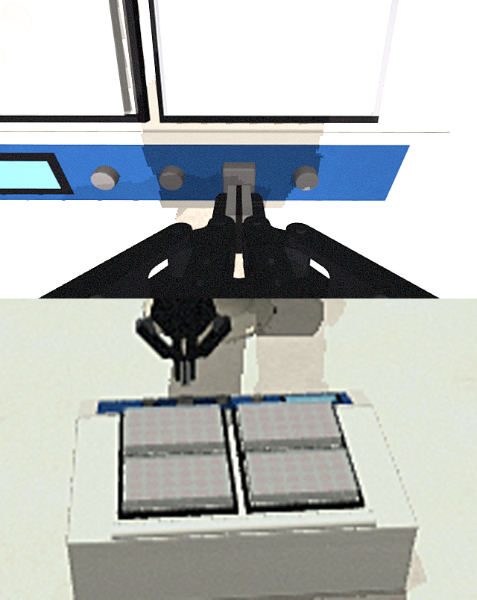

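The plates now look level, and the tips are over the square key (face top edge at composite (223–256,163)). I'll check its projected position.

```bash
python3 - <<'E'
from fit import *
s=[.5774,-.0462,-3.76];c,d=np.cos(np.radians(16)),np.sin(np.radians(16))
L=np.array([[-.122+.012*c,.012-.055,.114+.012*d],[-.122+.012*c,-.012-.055,.114+.012*d],[-.122,-.005,.114],[-.122,-.105,.114]])
print((proj('wrist',world(s,L))/1.341).round(1))
o=bot.get_obs();print((proj('wrist',np.array([o['ee_pos']]))/1.341).round(1))
E
```

```text
[[220.8 171.6]
 [254.6 171.5]
 [169.8 184.5]
 [305.8 184.3]]
[[237.9 198.7]]
```

```bash
python3 - <<'E'
from workcell import bot
import cv2
a=bot.camera('wrist')[:,:,::-1]
cv2.imwrite('pics/w3.png',cv2.resize(a[190:310,190:440],None,fx=3.2,fy=3.2,interpolation=cv2.INTER_CUBIC))
E
```

```text
(no output)
```

View pics/w3.png

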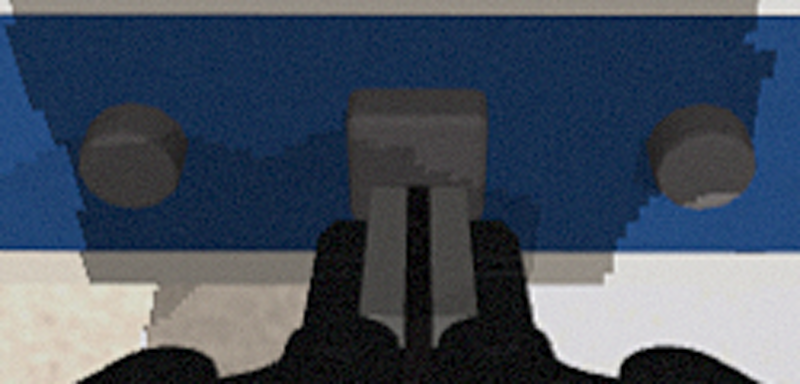

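The key face is at about (0.4545, -0.094), 2–3 mm beyond the first estimate and right under the tip. I'll press straight down.

```bash
python3 -m crank '[{"gripper":0,"travel":[0,0,10],"twist":[0,0,0]},{"gripper":0,"travel":[0,0,7],"twist":[0,0,0]},{"gripper":0,"travel":[0,0,3],"twist":[0,0,0]},{"gripper":0,"travel":[0,0,1],"twist":[0,0,0]},{"gripper":0,"travel":[0,0,0],"twist":[0,0,0]}]'; python3 -m crank '[{"gripper":0,"travel":[0,0,1],"twist":[0,0,0]},{"gripper":0,"travel":[0,0,0.5],"twist":[0,0,0]},{"gripper":0,"travel":[0,0,0],"twist":[0,0,0]}]';python3 -m crank '[{"gripper":0,"travel":[0,0,1],"twist":[0,0,0]},{"gripper":0,"travel":[0,0,0.5],"twist":[0,0,0]},{"gripper":0,"travel":[0,0,0],"twist":[0,0,0]}]'
```

```text
time: 7.35
ee_pos: [0.4548, -0.0935, 0.1197]
tcp_rot: [-180.0, -0.0, -3.8]
wrist_force: [-0.6, 0.1, -0.3]
opening: -0.0
grasp_force: 0.0
time: 7.72
ee_pos: [0.4547, -0.0935, 0.1181]
tcp_rot: [-180.0, 0.0, -3.8]
wrist_force: [-0.3, -0.4, -1.0]
opening: 0.0
grasp_force: 0.0
time: 8.1
ee_pos: [0.4547, -0.0935, 0.1165]
tcp_rot: [-180.0, 0.0, -3.8]
wrist_force: [-0.2, 0.5, 0.6]
opening: 0.0003
grasp_force: 0.0
```

```bash
python3 -m crank '[{"gripper":0,"travel":[0,0,1],"twist":[0,0,0]},{"gripper":0,"travel":[0,0,1],"twist":[0,0,0]},{"gripper":0,"travel":[0,0,0],"twist":[0,0,0]}]'; python3 -m crank '[{"gripper":0,"travel":[0,0,1],"twist":[0,0,0]},{"gripper":0,"travel":[0,0,0.5],"twist":[0,0,0]},{"gripper":0,"travel":[0,0,0],"twist":[0,0,0]}]';python3 -m crank '[{"gripper":0,"travel":[0,0,0.5],"twist":[0,0,0]},{"gripper":0,"travel":[0,0,0.5],"twist":[0,0,0]},{"gripper":0,"travel":[0,0,0],"twist":[0,0,0]}]'
```

```text
time: 8.48
ee_pos: [0.4551, -0.0935, 0.1148]
tcp_rot: [180.0, -0.0, -3.8]
wrist_force: [1.3, 0.2, 3.5]
opening: -0.0
grasp_force: 1.1
time: 8.85
ee_pos: [0.4549, -0.0935, 0.1132]
tcp_rot: [180.0, -0.0, -3.8]
wrist_force: [0.9, 0.4, 4.3]
opening: -0.0003
grasp_force: 1.7
time: 9.22
ee_pos: [0.4548, -0.0935, 0.1122]
tcp_rot: [180.0, -0.0, -3.8]
wrist_force: [1.9, -1.2, 4.3]
opening: 0.0001
grasp_force: 2.0
```

```bash
python3 -m crank '[{"gripper":0,"travel":[0,0,0.5],"twist":[0,0,0]},{"gripper":0,"travel":[0,0,0.5],"twist":[0,0,0]},{"gripper":0,"travel":[0,0,0],"twist":[0,0,0]}]'; python3 -m crank '[{"gripper":0,"travel":[0,0,0.5],"twist":[0,0,0]},{"gripper":0,"travel":[0,0,0],"twist":[0,0,0]}]';python3 -m crank '[{"gripper":0,"travel":[0,0,0.5],"twist":[0,0,0]},{"gripper":0,"travel":[0,0,0],"twist":[0,0,0]}]'
```

```text
time: 9.6
ee_pos: [0.4549, -0.0935, 0.1112]
tcp_rot: [180.0, -0.0, -3.8]
wrist_force: [2.0, -0.8, 6.4]
opening: -0.0002
grasp_force: 2.3
time: 9.85
ee_pos: [0.455, -0.0935, 0.111]
tcp_rot: [180.0, -0.0, -3.8]
wrist_force: [2.0, -0.6, 6.2]
opening: -0.0001
grasp_force: 3.0
time: 10.1
ee_pos: [0.4551, -0.0935, 0.1108]
tcp_rot: [180.0, -0.1, -3.8]
wrist_force: [1.0, -0.1, 9.3]
opening: 0.0001
grasp_force: 4.5
```

```bash
python3 -m crank '[{"gripper":0,"travel":[0,0,0.5],"twist":[0,0,0]},{"gripper":0,"travel":[0,0,0],"twist":[0,0,0]}]';python3 -m crank '[{"gripper":0,"travel":[0,0,0.5],"twist":[0,0,0]},{"gripper":0,"travel":[0,0,0],"twist":[0,0,0]}]'
```

```text
time: 10.35
ee_pos: [0.4551, -0.0936, 0.1107]
tcp_rot: [180.0, -0.1, -3.8]
wrist_force: [-0.5, 0.8, 12.8]
opening: 0.0004
grasp_force: 6.1
time: 10.6
ee_pos: [0.4552, -0.0935, 0.1106]
tcp_rot: [180.0, -0.1, -3.8]
wrist_force: [-2.0, 0.4, 15.2]
opening: -0.0
grasp_force: 7.7
```

The key is firmly at its stop (15 N, z no longer changing). Now retreat.

```bash
python3 -m crank '[{"gripper":0,"travel":[0,0,-5],"twist":[0,0,0]},{"gripper":0,"travel":[0,0,-15],"twist":[0,0,0]},{"gripper":0,"travel":[0,0,-40],"twist":[0,0,0]},{"gripper":0,"travel":[0,0,-50],"twist":[0,0,0]},{"gripper":0,"travel":[-50,0,-20],"twist":[0,0,0]},{"gripper":0,"travel":[-50,0,0],"twist":[0,0,0]},{"gripper":0,"travel":[-20,0,0],"twist":[0,0,0]},{"gripper":0,"travel":[0,0,0],"twist":[0,0,0]},{"gripper":0,"travel":[0,0,0],"twist":[0,0,0]}]'
python3 - <<'E'
from workcell import bot
import cv2,numpy as np
a=bot.camera('wrist')[:,:,::-1];b=cv2.resize(bot.camera('scene')[150:270,230:420,::-1],(640,404),interpolation=cv2.INTER_CUBIC)
cv2.imwrite('pics/w4.png',cv2.resize(cv2.convertScaleAbs(np.vstack([a,b]),alpha=1.5),(477,600)))
E
```

```text
time: 11.72
ee_pos: [0.3355, -0.0856, 0.2391]
tcp_rot: [-180.0, 0.0, -3.8]
wrist_force: [-0.8, -0.6, -0.2]
opening: 0.0007
grasp_force: 0.0
```

View pics/w4.png

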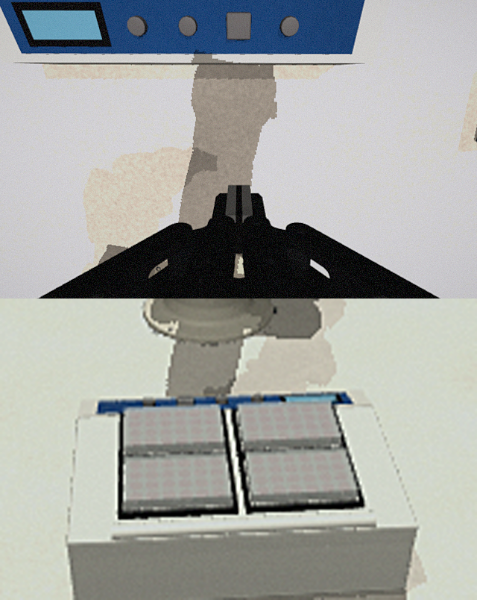

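All four plates look level, the square key at (238,26) is back out, and the arm is clear of everything.

```bash
python3 -c "
from workcell import bot
print(bot.job_done())"
```

```text
the job is handed in; nothing more can be done
None
```

I pressed the raised back-right plate down until it stopped at 137 mm, level with the others. I then pressed the square start key to its stop, it came back out, and I handed the job in at about 12 s with the arm clear.

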